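# Set out the study booth

## Task

Get the study desk ready for the next pupil: stand the thick glue stick upright in the wide round holder and the thin one in the narrow round holder, and lay the board eraser flat, felt down, inside its rectangular tray. Then give the pupil one cup: lift only the top one off the nested pair and stand it upright in the middle of the cork coaster, leaving the other cup standing where it is. The first three may be done in any order, but the cup comes last.

Things in the scene. Friction and masses are not known exactly. Their poses are not given: they have to be found in the camera images.
- stick_thick: Thick glue stick, a plain upright cylinder 32 mm in diameter and 100 mm tall, white with a grey cap (the upper 40 mm), about 60 g, standing loose. Origin: centre of its underside; z up along its axis.
- stick_thin: Thin glue stick, a plain upright cylinder 22 mm in diameter and 80 mm tall, white with a grey cap (the upper 32 mm), about 30 g, standing loose. Origin: centre of its underside; z up along its axis.
- eraser: Whiteboard eraser, a block 80 mm long (its x), 40 mm wide (its y) and 28 mm high: black plastic back on top, 10 mm of grey felt below, about 60 g, lying felt down at any yaw. Origin: centre of its underside (the felt); z up.
- cup_top: Upper of two equal white plastic cups, nested in the lower one: 80 mm tall, 42 mm across the base, 64 mm across the rim (straight taper), heavy-bottomed with a 30 mm thick base, wall 2 mm, about 60 g. It rests freely on the inner floor of the lower cup with about 2 mm of play all round, so that its upper 30 mm stands clear above the lower cup's rim: at the start its rim is 110 mm above the desk and the lower cup's rim 80 mm. Origin: centre of its underside; z up.
- cup_low: Lower cup of the nested pair, the same as the upper one, standing loose on the desk; it must be left there. Origin: centre of its underside; z up.
- holder_wide: Wide round grey holder, fixed on the desk: an open ring-shaped pot, 62 mm across outside at the foot and 58 mm at the rim, 26 mm tall, well about 50 mm in diameter at the mouth with its floor 6 mm above the origin. For the thick glue stick. Origin: centre of its underside.
- holder_narrow: Narrow round grey holder, fixed on the desk: the same kind of pot, 50 mm across outside at the foot and 46 mm at the rim, 26 mm tall, well about 38 mm in diameter at the mouth with its floor 6 mm above the origin. For the thin glue stick. Origin: centre of its underside.
- tray: Shallow open rectangular grey tray, fixed on the desk at any yaw: 108 mm (its x) by 68 mm (its y) outside, 13 mm high, inside 100 by 60 mm, floor 4 mm thick. For the eraser, long side along long side, either way round. Origin: centre of its underside.
- coaster: Round flat cork coaster, 90 mm in diameter, 5 mm thick, fixed on the desk. Origin: centre of its underside.
Not all that is in view belongs to the job. Leave any purple or red look-alike of the eraser alone.

How it is judged:
On the way:
1. both glue sticks stand in their holders and the eraser lies in its tray, while the cups are still nested (horizontal distance between stick_thick and holder_wide below 0.012 m and z of stick_thick in the frame of holder_wide below 0.01 m and angle between each of stick_thick, stick_thin's own z axis and vertical below 0.1 rad and linear speed of each of stick_thick, stick_thin, eraser below 0.02 m/s and angular speed of each of stick_thick, stick_thin, eraser below 0.2 rad/s and horizontal distance between stick_thin and holder_narrow below 0.012 m and z of stick_thin in the frame of holder_narrow below 0.01 m and horizontal distance between eraser and tray below 0.016 m and z of eraser in the frame of tray below 0.008 m and angle between eraser's own z axis and vertical below 0.08 rad and angle between the x axis of eraser and the x axis of tray, either way round below 0.3 rad and horizontal distance between cup_top and cup_low below 0.015 m and height (world z) of cup_top below 0.045 m), for 0.2 s.
At the end, for the whole second after the job is handed in: Sticks upright in their holders, foot on the floor, within 12 mm of the axis; eraser flat in the tray, felt down, within 16 mm and 0.3 rad; the former top cup upright on the coaster within 15 mm of its centre; the lower cup upright within 30 mm of its start; all at rest (horizontal distance between stick_thick and holder_wide below 0.012 m and z of stick_thick in the frame of holder_wide below 0.01 m and angle between each of stick_thick, stick_thin's own z axis and vertical below 0.1 rad and linear speed of each of stick_thick, stick_thin, eraser, cup_top, cup_low below 0.02 m/s and angular speed of each of stick_thick, stick_thin, eraser, cup_top, cup_low below 0.2 rad/s and horizontal distance between stick_thin and holder_narrow below 0.012 m and z of stick_thin in the frame of holder_narrow below 0.01 m and horizontal distance between eraser and tray below 0.016 m and z of eraser in the frame of tray below 0.008 m and angle between each of eraser, cup_top, cup_low's own z axis and vertical below 0.08 rad and angle between the x axis of eraser and the x axis of tray, either way round below 0.3 rad and horizontal distance between cup_top and coaster below 0.015 m and z of cup_top in the frame of coaster below 0.009 m and distance of cup_low from where it was at the start of the episode below 0.03 m); the robot touches nothing.
It fails at once if the lower cup is lifted with the top one (more than 20 mm) (height (world z) of cup_low above 0.02 m).
It fails at once if the lower cup is knocked over (angle between cup_low's own z axis and vertical above 0.6 rad).
It also fails if it takes over 128 s, if anything falls off the work surface, if the arm or the gripper's body presses on something with over 40 N, if the wrist force passes 120 N, or if a joint passes its speed limit or range.

## Robot

A 6-joint arm with a two-finger parallel gripper is mounted at the origin on the work surface. World frame = base frame: x ahead of the robot, y to its left, z up, the work surface at z = 0. Lengths are in m, angles in rad, forces in N, time in s.
With the tool pointing down it reaches from about 0.375 to 0.9 m from the base axis. Payload 3.1 kg.
Tool frame: the origin (TCP) lies on the front face of the gripper's body, between the roots of the fingers; the fingertips stand 73 mm ahead of it and the grasp point (between the pads) lies 54 mm ahead of it (manip.tips_ahead is the distance from the TCP to the fingertips, in m); z points along the fingers, y is the line along which they close (so a half turn about z gives the same grasp; the last joint's range is limited). The gripper opens to 85 mm and grips with 20 to 120 N. Pads are 22 mm wide; open, the fingers measure 114 mm over their backs; the gripper's body (76 mm by 85 mm) begins 54 mm behind the grasp point. The pads swing forward as they close: fully open they stand 13 mm farther back than shut.
Start: joints at [-1.466, 0.527, 1.433, -0, 1.181, -0.178], TCP at [0.174, -0.6, 0.304] pointing down, gripper open.
Joint ranges: [-3.08, 3.08], [-0.75, 2.2], [0.22, 2.44], [-1.43, 4.57], [0, 2.65], [-2.85, 2.85]. Speed limits (rad/s): [2.79, 2.79, 3.14, 3.14, 3.14, 3.14].

## Interface

Orientations are given as a unit quaternion [x, y, z, w].
In Python, from station import sense, eyes, workorder, manip gives the robot as it stands.
- The arm moves only by the shell command python3 -m inch 'ROWS' [OPENING] [FORCE]. ROWS is JSON, a list of rows, each an object of numbers: "dx", "dy", "dz": the shift along the tool's x, y, z in cm; "wx", "wy", "wz": the turn, a rotation vector about the tool's x, y, z in degrees. In form: [{"dx": .., "dy": .., "dz": .., "wx": .., "wy": .., "wz": ..}, ...]. A call has 1 to 10 rows; each row shifts and turns the commanded pose from where the row before left it, along the tool's axes as they then stand; what a row does not reach is not made up. A row lasts 1/8 s, in which the tool goes at most 62.5 mm and 10.7 degrees, less where a joint would pass 70% of its speed; a pose out of reach is approached as far as the arm can. A call with a gripper value outside its range is refused whole. OPENING is the opening, from 0 (shut) to 1 (fully open), set as the call begins (- or left out, the last holds). The fingers move at their own pace and stop on an object; FORCE is the grip in N (left out, the last holds). Time passes only in rows, so rows that do not move let the fingers close. It gives the time, the measured TCP pose, the force, the opening and the grip force at its end, in the units of the state.
- sense(): the state, without advancing time (a new reading comes with each control period).
- eyes.snapshot(name): name is "scene" or "side" or "wrist"; returns the picture (420x560x3 uint8, red, green, blue); there is no depth.
- eyes.camera_params(name): a dict with "fx", "fy", "cx", "cy" (pixels), "rvec" (rotation vector, rad) and "tvec" (3), from world to camera coordinates, as OpenCV has them. Camera axes: x right, y down, z forward; pixel columns grow to the right and rows downward; lengths in m; the calibration is good to about 2 mm. A picture is of the moment at which its call begins: read the wrist's pose just before it. camera_params takes no time and is no camera call; for the wrist camera it gives the pose at the moment of the call.
- workorder.sign_off(): hands the job in; it is judged then, once.
The state is a dict: "t": time; "q": joint angles; "qd": joint speeds; "tau": joint torques, N m; "tcp_pos": TCP position; "tool_rot": TCP orientation; "force": force on the tool from outside, world axes, zero at the start; "ft_torque": the same for the moment, N m; "finger_gap": opening from 0.0 (shut) to 1.0 (fully open); "gripper_force": force on a finger pad.
Only numpy, scipy, OpenCV 4.12 (cv2) and the standard library are available. Lean on these libraries where they do the work, as an engineer would, in place of code of your own. Each camera call takes 0.05 s, during which the arm holds its last target. There are 200 camera calls.

## Working session

There is one attempt and no reset: what is moved stays moved. The work goes in short steps, Python scripts to look and compute and a shell command to move; the robot and the scene stay as the last step left them, time stands still between calls to the robot, and variables do not carry over. Pictures are saved under pics/ and viewed, at most 14 in all, crops included, and the job is handed in when it is done.

```bash
ls; mkdir -p pics
python3 - <<'E'
from station import sense, eyes, workorder, manip
import cv2
print(sense())
for n in ("scene","side"):
    cv2.imwrite(f"pics/{n}0.png",eyes.snapshot(n)[:,:,::-1]); print(n,eyes.camera_params(n))
E
```

```text
pics
{'t': 0.0, 'q': array([-1.46650759e+00,  5.28462345e-01,  1.43392292e+00,  2.60332742e-05,
        1.18142327e+00, -1.78507313e-01]), 'qd': array([-0.00013255, -0.0002969 , -0.00195249, -0.00142478, -0.000512  ,
       -0.00045625]), 'tau': array([-1.81052306e-03, -4.42357779e+01, -1.78023702e+01, -2.29249581e-04,
        8.24261428e-03,  1.01091572e-05]), 'tcp_pos': array([ 0.17436945, -0.59958505,  0.30292925]), 'tool_rot': array([ 9.90020035e-01,  1.40922331e-01,  5.31341193e-05, -1.10673473e-03]), 'force': array([-0.37148197, -0.12682578, -0.25326241]), 'ft_torque': array([-0.03751894,  0.02372423,  0.01234604]), 'gripper_force': 0.0, 'finger_gap': 0.9979876387023305}
scene {'fx': 477.554039141522, 'fy': 477.554039141522, 'cx': 275.24237683237584, 'cy': 218.10200600171726, 'rvec': array([ 1.98441756,  1.07257506, -0.52202881]), 'tvec': array([-0.29507423, -0.21291776,  1.6080135 ])}
side {'fx': 388.9548564968305, 'fy': 388.9548564968305, 'cx': 277.72041339105624, 'cy': 199.17434899208112, 'rvec': array([ 0.69423934, -2.54908367,  1.22554145]), 'tvec': array([0.46677991, 0.20732223, 0.81238472])}
```

View pics/scene0.png

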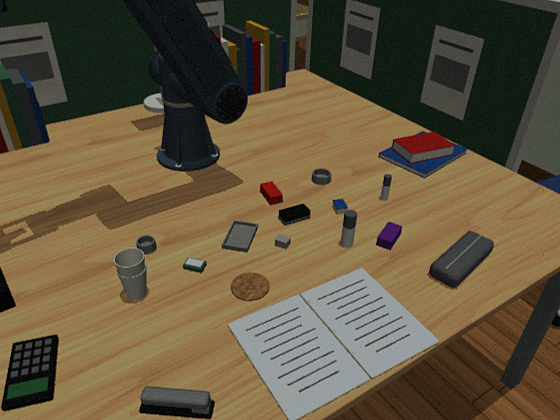

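View pics/side0.png

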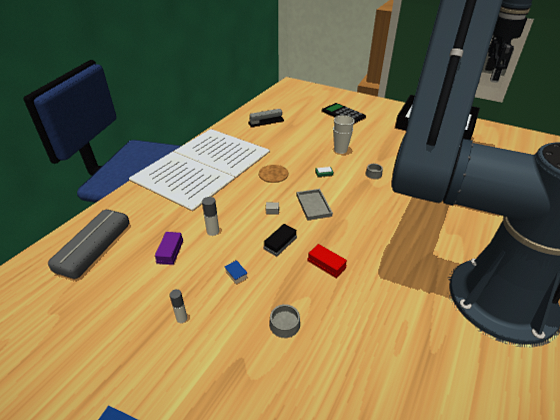

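The scene view shows these, with scene pixels:
- Thick stick (348,229), thin stick (386,187).
- Black eraser (294,214); the red (271,192) and purple (389,235) blocks are look-alikes.
- Round holders at (321,176) and (146,243).
- Tray (240,236), coaster (250,286), cups (131,275).

The black block is the only one matching "black plastic back". The holder sizes still need checking.

```bash
cat > h.py <<'E'
import numpy as np, cv2
from scipy.spatial.transform import Rotation as R
from station import sense, eyes
def ray(P,uv,z):
    M=R.from_rotvec(P["rvec"]).as_matrix(); c=-M.T@P["tvec"]
    d=M.T@np.array([(uv[0]-P["cx"])/P["fx"],(uv[1]-P["cy"])/P["fy"],1.])
    return c+d*(z-c[2])/d[2]
def proj(P,X):
    K=np.array([[P["fx"],0,P["cx"]],[0,P["fy"],P["cy"]],[0,0,1]])
    return cv2.projectPoints(np.array(X,float).reshape(-1,3),P["rvec"],P["tvec"],K,None)[0].reshape(-1,2)
def rel(target):  # target TCP xyz -> shift in tool axes, cm
    s=sense(); return np.round(R.from_quat(s["tool_rot"]).inv().apply(np.array(target)-s["tcp_pos"])*100,2)
def yaw():  # direction of tool y in world, deg
    v=R.from_quat(sense()["tool_rot"]).apply([0,1,0]); return np.degrees(np.arctan2(v[1],v[0]))
E
python3 - <<'E'
from h import *
S=eyes.camera_params("scene");D=eyes.camera_params("side")
L={"thick":((349,213),(209,200),.1),"thin":((387,177),(176,292),.08),"eraser":((294,212),(280,238),.028),
"holdA rim":((321,173),(285,314),.026),"holdB rim":((146,240),(374,167),.026),"tray":((240,235),(314,205),.01),
"coaster":((250,286),(273,174),.005),"cup rim":((131,256),(343,122),.11)}
for k,(a,b,z) in L.items(): print(k,ray(S,a,z).round(3),ray(D,b,z).round(3))
for n,p,l,r in (("A",S,(311,174),(331,174)),("B",S,(136,241),(157,241)),("A",D,(270,314),(300,314)),("B",D,(366,167),(383,167))):
    print(n,np.linalg.norm(ray(p,l,.026)-ray(p,r,.026)).round(4))
a=cv2.imread("pics/side0.png"); s=cv2.imread("pics/scene0.png")
c=lambda i,x,y,w=70,h=55: cv2.resize(i[y-h//2:y-h//2+h,x-w//2:x-w//2+w],(400,300),interpolation=cv2.INTER_CUBIC)
cv2.imwrite("pics/crop1.png",np.vstack([np.hstack([c(s,321,176),c(s,146,243)]),np.hstack([c(a,285,318),c(a,374,170)])]))
E
```

```text
thick [0.649 0.139 0.1  ] [0.645 0.142 0.1  ]
thin [0.553 0.367 0.08 ] [0.543 0.372 0.08 ]
eraser [0.493 0.087 0.028] [0.474 0.104 0.028]
holdA rim [0.366 0.28  0.026] [0.362 0.278 0.026]
holdB rim [ 0.39  -0.296  0.026] [ 0.386 -0.297  0.026]
tray [ 0.481 -0.077  0.01 ] [ 0.469 -0.067  0.01 ]
coaster [ 0.652 -0.15   0.005] [ 0.641 -0.141  0.005]
cup rim [ 0.529 -0.371  0.11 ] [ 0.521 -0.359  0.11 ]
A 0.0618
B 0.0522
A 0.0581
B 0.0502
```

View pics/crop1.png

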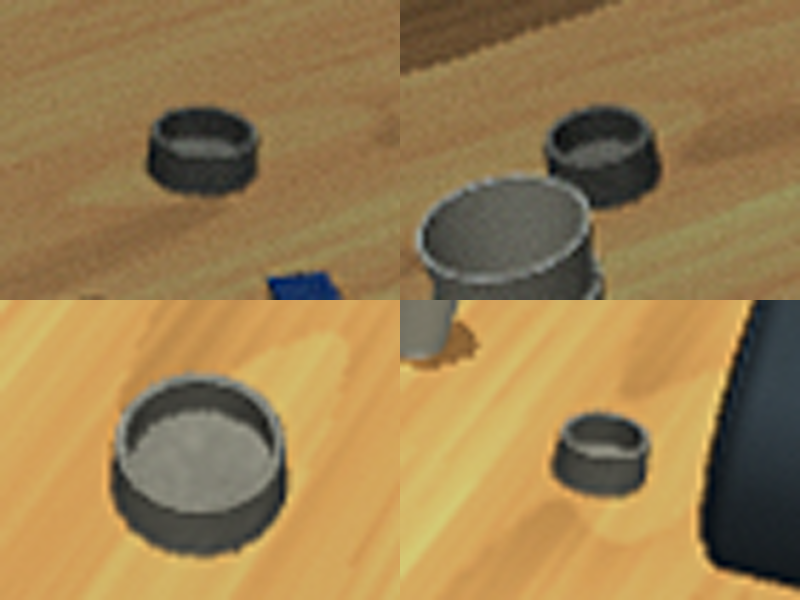

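Holder A at (321,176) measures about 60 mm, so it is the wide one. B at (146,243) measures about 50 mm and is narrow. Next is the thick stick.

Run:
```python
from h import *
print(rel([.60,.14,.30]),yaw(), eyes.camera_params("wrist"))
```

```text
[ 61.51 -59.15   0.44] -73.79584348673093 {'fx': 343.61598617743675, 'fy': 343.61598617743675, 'cx': 283.3016797763009, 'cy': 213.47342836130562, 'rvec': array([-2.29276058,  1.7211572 ,  0.28799571]), 'tvec': array([-0.62366488, -0.04205939,  0.38158296])}
```

```bash
python3 -m inch '[{"dx":4.1,"dy":-3.95},{"dx":4.1,"dy":-3.95},{"dx":4.1,"dy":-3.95},{"dx":4.1,"dy":-3.95},{"dx":4.1,"dy":-3.95},{"dx":4.1,"dy":-3.95},{"dx":4.1,"dy":-3.95},{"dx":4.1,"dy":-3.95}]' 1
python3 -m inch '[{"dx":4.1,"dy":-3.95},{"dx":4.1,"dy":-3.95},{"dx":4.1,"dy":-3.95},{"dx":4.1,"dy":-3.95},{"dx":4.1,"dy":-3.95},{"dx":4.1,"dy":-3.95},{"dx":4.1,"dy":-3.95},{}]'
python3 - <<'E'
from h import *
print(sense()["q"].round(2),rel([.647,.14,.25]),yaw())
P=eyes.camera_params("wrist"); cv2.imwrite("pics/w1.png",eyes.snapshot("wrist")[:,:,::-1]); np.save("w1.npy",P,allow_pickle=True)
print(P["tvec"], proj(P,[[.647,.14,.1],[.647,.14,0]]))
E
```

```text
[-1.47  0.53  1.43  0.    1.18 -0.18] [ 66.02 -57.83   5.44] -73.79584348673093
[-0.62366488 -0.04205939  0.38158296] [[-2399.2559896  -2733.25467312]
 [ -893.46967615 -1145.3975356 ]]invalid input at $[0]: expected keys dx, dy, dz, wx, wy, wz
invalid input at $[0]: expected keys dx, dy, dz, wx, wy, wz
```

View pics/w1.png

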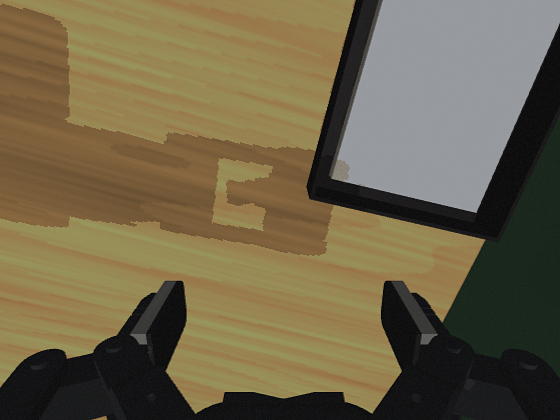

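Every row needs all six keys, so nothing moved. The view shows only a tray-like frame and the fingertips near (185,285) and (385,285).

```bash
python3 -m inch '[{"dx":4.1,"dy":-3.95,"dz":0,"wx":0,"wy":0,"wz":0},{"dx":4.1,"dy":-3.95,"dz":0,"wx":0,"wy":0,"wz":0},{"dx":4.1,"dy":-3.95,"dz":0,"wx":0,"wy":0,"wz":0},{"dx":4.1,"dy":-3.95,"dz":0,"wx":0,"wy":0,"wz":0},{"dx":4.1,"dy":-3.95,"dz":0,"wx":0,"wy":0,"wz":0},{"dx":4.1,"dy":-3.95,"dz":0,"wx":0,"wy":0,"wz":0},{"dx":4.1,"dy":-3.95,"dz":0,"wx":0,"wy":0,"wz":0},{"dx":4.1,"dy":-3.95,"dz":0,"wx":0,"wy":0,"wz":0}]' 1
python3 -m inch '[{"dx":4.1,"dy":-3.95,"dz":0,"wx":0,"wy":0,"wz":0},{"dx":4.1,"dy":-3.95,"dz":0,"wx":0,"wy":0,"wz":0},{"dx":4.1,"dy":-3.95,"dz":0,"wx":0,"wy":0,"wz":0},{"dx":4.1,"dy":-3.95,"dz":0,"wx":0,"wy":0,"wz":0},{"dx":4.1,"dy":-3.95,"dz":0,"wx":0,"wy":0,"wz":0},{"dx":4.1,"dy":-3.95,"dz":0,"wx":0,"wy":0,"wz":0},{"dx":4.1,"dy":-3.95,"dz":0,"wx":0,"wy":0,"wz":0},{"dx":0,"dy":0,"dz":0,"wx":0,"wy":0,"wz":0}]'
python3 - <<'E'
from h import *
print(sense()["q"].round(2),rel([.647,.14,.25]),yaw())
P=eyes.camera_params("wrist"); cv2.imwrite("pics/w2.png",eyes.snapshot("wrist")[:,:,::-1]); np.save("w2.npy",P,allow_pickle=True)
print(P["tvec"], proj(P,[[.647,.14,.1],[.647,.14,0]]))
E
```

```text
t: 1.15
tcp_pos: [0.4019, -0.2035, 0.304]
tool_rot: [0.99, 0.141, 0.0, 0.0]
force: [0.7, 0.2, 0.2]
finger_gap: 1.001
gripper_force: 0.0
t: 2.15
tcp_pos: [0.6009, 0.1439, 0.3034]
tool_rot: [0.99, 0.143, 0.001, -0.0]
force: [-0.5, -1.1, -0.5]
finger_gap: 0.996
gripper_force: 0.0
[0.05 0.52 1.45 0.   1.17 1.34] [4.3  1.68 5.35] -73.5157593459214
[-0.03195439  0.54271946  0.57853322] [[304.87084408 149.82986494]
 [299.4071115  136.17084155]]
```

View pics/w2.png

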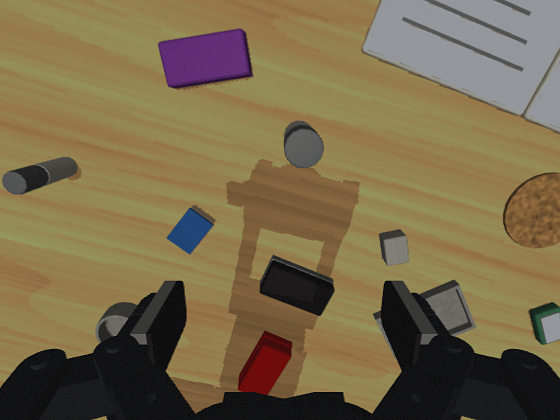

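The view shows the thick stick's top at (304,147), within 3 px of the prediction. The thin stick's top is near (14,184), and the black eraser is centred near (296,287). The coaster is at the right edge, with the tray half hidden by a finger.

Run:
```python
from h import *
P=np.load("w2.npy",allow_pickle=True).item()
for n,u,z in (("thick",(304,147),.1),("thin",(14,184),.08),("er",(296,287),.028),("ercorn",(260,288),.028),("",(270,262),.028),("",(333,282),.028),("",(321,314),.028)): print(n,ray(P,u,z).round(4))
x=ray(P,(304,147),.1); print(rel([x[0],x[1],.119]))
```

```text
thick [0.6489 0.1413 0.1   ]
thin [0.5438 0.3737 0.08  ]
er [0.4866 0.0953 0.028 ]
ercorn [0.4737 0.1345 0.028 ]
 [0.5087 0.1325 0.028 ]
 [0.5048 0.0568 0.028 ]
 [0.4604 0.0564 0.028 ]
[ 4.72  1.45 18.41]
```

```bash
python3 -m inch '[{"dx":4.7,"dy":1.45,"dz":2,"wx":0,"wy":0,"wz":0},{"dx":0,"dy":0,"dz":4.1,"wx":0,"wy":0,"wz":0},{"dx":0,"dy":0,"dz":4.1,"wx":0,"wy":0,"wz":0},{"dx":0,"dy":0,"dz":4.1,"wx":0,"wy":0,"wz":0},{"dx":0,"dy":0,"dz":4.1,"wx":0,"wy":0,"wz":0},{"dx":0,"dy":0,"dz":0,"wx":0,"wy":0,"wz":0}]'
python3 -c "
from h import *
print(rel([.6489,.1413,.119]))"
python3 -m inch '[{"dx":0,"dy":0,"dz":0,"wx":0,"wy":0,"wz":0},{"dx":0,"dy":0,"dz":0,"wx":0,"wy":0,"wz":0},{"dx":0,"dy":0,"dz":0,"wx":0,"wy":0,"wz":0},{"dx":0,"dy":0,"dz":0,"wx":0,"wy":0,"wz":0},{"dx":0,"dy":0,"dz":0,"wx":0,"wy":0,"wz":0},{"dx":0,"dy":0,"dz":0,"wx":0,"wy":0,"wz":0}]' 0 30
```

```text
t: 2.95
tcp_pos: [0.6457, 0.1379, 0.1164]
tool_rot: [0.99, 0.14, -0.005, -0.0]
force: [-0.2, 0.0, -0.1]
finger_gap: 1.005
gripper_force: 0.0
[ 0.4  -0.24 -0.26]
t: 3.7
tcp_pos: [0.6496, 0.1398, 0.1216]
tool_rot: [0.99, 0.141, 0.001, 0.0]
force: [-0.4, 0.4, 6.4]
finger_gap: 0.367
gripper_force: 32.7
```

```bash
python3 -m inch '[{"dx":0,"dy":0,"dz":-5,"wx":0,"wy":0,"wz":0},{"dx":0,"dy":0,"dz":-5,"wx":0,"wy":0,"wz":0},{"dx":0,"dy":0,"dz":-2,"wx":0,"wy":0,"wz":0},{"dx":0,"dy":0,"dz":0,"wx":0,"wy":0,"wz":0}]'
python3 -c "
from h import *
print(rel([.314,.279,.24]))"
```

```text
t: 4.2
tcp_pos: [0.6496, 0.1398, 0.242]
tool_rot: [0.99, 0.141, 0.002, 0.0]
force: [-0.7, -0.1, -0.8]
finger_gap: 0.366
gripper_force: 32.1
[-28.34 -22.74   0.06]
```

```bash
python3 -m inch '[{"dx":-4,"dy":-3.2,"dz":0,"wx":0,"wy":0,"wz":0},{"dx":-4,"dy":-3.2,"dz":0,"wx":0,"wy":0,"wz":0},{"dx":-4,"dy":-3.2,"dz":0,"wx":0,"wy":0,"wz":0},{"dx":-4,"dy":-3.2,"dz":0,"wx":0,"wy":0,"wz":0},{"dx":-4,"dy":-3.2,"dz":0,"wx":0,"wy":0,"wz":0},{"dx":-4,"dy":-3.2,"dz":0,"wx":0,"wy":0,"wz":0},{"dx":-4,"dy":-3.2,"dz":0,"wx":0,"wy":0,"wz":0},{"dx":0,"dy":0,"dz":0,"wx":0,"wy":0,"wz":0},{"dx":0,"dy":0,"dz":0,"wx":0,"wy":0,"wz":0}]'
python3 - <<'E'
from h import *
print(sense()["q"].round(2),yaw())
P=eyes.camera_params("wrist"); I=eyes.snapshot("wrist")[:,:,::-1]; cv2.imwrite("pics/w3.png",I); np.save("w3.npy",P,allow_pickle=True)
print(proj(P,[[.364,.279,.026],[.364,.279,.006],[.545,.373,.08]]))
E
```

```text
t: 5.32
tcp_pos: [0.3177, 0.2767, 0.2393]
tool_rot: [0.99, 0.141, -0.0, 0.0]
force: [1.0, -0.7, -1.9]
finger_gap: 0.367
gripper_force: 32.1
[ 0.45  0.37  1.99 -0.    0.78  1.74] -73.75255987188736
[[ 296.59373949  145.14324592]
 [ 295.76356896  142.0548321 ]
 [ 223.14222829 -261.45467814]]
```

View pics/w3.png

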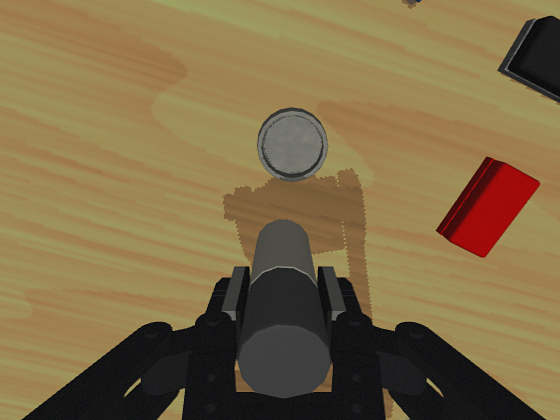

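The view shows the holder's rim centred at about (292.5,145). The stick is upright in the pads.

Run:
```python
from h import *
P=np.load("w3.npy",allow_pickle=True).item(); T=np.array([.3177,.2767,.2393])
x=ray(P,(292.5,145),.022); print(x, np.degrees(0))
a=np.radians(16.2); f=T-[0,0,.1216]
print(proj(P,[f+[.016*np.cos(a),.016*np.sin(a),0]]),rel([x[0],x[1],.16]))
```

```text
[0.36269638 0.2819923  0.022     ] 0.0
[[283.43836803 215.8009119 ]] [4.4  0.72 7.95]
```

```bash
python3 -m inch '[{"dx":4.5,"dy":0.7,"dz":0,"wx":0,"wy":0,"wz":0},{"dx":0,"dy":0,"dz":4,"wx":0,"wy":0,"wz":0},{"dx":0,"dy":0,"dz":3,"wx":0,"wy":0,"wz":0},{"dx":0,"dy":0,"dz":1,"wx":0,"wy":0,"wz":0},{"dx":0,"dy":0,"dz":0,"wx":0,"wy":0,"wz":0},{"dx":0,"dy":0,"dz":0,"wx":0,"wy":0,"wz":0}]'
python3 -c "
from h import *
print(rel([.3627,.282,.1285]))"
```

```text
t: 6.12
tcp_pos: [0.3635, 0.2826, 0.1607]
tool_rot: [0.99, 0.141, 0.001, -0.0]
force: [-0.4, -0.3, -0.7]
finger_gap: 0.367
gripper_force: 32.1
[-0.1   0.04  3.22]
```

```bash
python3 -m inch '[{"dx":0,"dy":0,"dz":1.2,"wx":0,"wy":0,"wz":0},{"dx":0,"dy":0,"dz":1.2,"wx":0,"wy":0,"wz":0},{"dx":0,"dy":0,"dz":0.6,"wx":0,"wy":0,"wz":0},{"dx":0,"dy":0,"dz":0.2,"wx":0,"wy":0,"wz":0},{"dx":0,"dy":0,"dz":0,"wx":0,"wy":0,"wz":0},{"dx":0,"dy":0,"dz":0,"wx":0,"wy":0,"wz":0}]'
```

```text
t: 6.88
tcp_pos: [0.3627, 0.2825, 0.1279]
tool_rot: [0.99, 0.141, 0.0, -0.0]
force: [0.9, -0.5, -0.1]
finger_gap: 0.371
gripper_force: 32.1
```

```bash
python3 -m inch '[{"dx":0,"dy":0,"dz":0,"wx":0,"wy":0,"wz":0},{"dx":0,"dy":0,"dz":0,"wx":0,"wy":0,"wz":0},{"dx":0,"dy":0,"dz":0,"wx":0,"wy":0,"wz":0},{"dx":0,"dy":0,"dz":0,"wx":0,"wy":0,"wz":0},{"dx":0,"dy":0,"dz":-3,"wx":0,"wy":0,"wz":0},{"dx":0,"dy":0,"dz":-5,"wx":0,"wy":0,"wz":0},{"dx":0,"dy":0,"dz":-5,"wx":0,"wy":0,"wz":0},{"dx":0,"dy":0,"dz":0,"wx":0,"wy":0,"wz":0}]' 1
python3 - <<'E'
from h import *
print(sense()["q"].round(2),rel([.545,.373,.26]),rel([.495,.358,.26]))
P=eyes.camera_params("wrist"); print(P["rvec"])
E
```

```text
t: 7.88
tcp_pos: [0.3643, 0.2833, 0.2613]
tool_rot: [0.99, 0.141, 0.004, -0.001]
force: [0.5, 0.4, -0.2]
finger_gap: 1.0
gripper_force: 0.0
[0.42 0.37 1.88 0.   0.88 1.71] [19.85 -3.57  0.32] [14.63 -3.52  0.27]
[-2.29869236  1.72541235  0.28017807]
```

Now hover short of the thin stick and look.

```bash
python3 -m inch '[{"dx":4.9,"dy":-1.2,"dz":0,"wx":0,"wy":0,"wz":0},{"dx":4.9,"dy":-1.2,"dz":0,"wx":0,"wy":0,"wz":0},{"dx":4.9,"dy":-1.2,"dz":0,"wx":0,"wy":0,"wz":0},{"dx":0,"dy":0,"dz":0,"wx":0,"wy":0,"wz":0},{"dx":0,"dy":0,"dz":0,"wx":0,"wy":0,"wz":0}]'
python3 - <<'E'
from h import *
print(sense()["q"].round(2),sense()["tcp_pos"])
P=eyes.camera_params("wrist"); I=eyes.snapshot("wrist")[:,:,::-1].copy(); np.save("w4.npy",P,allow_pickle=True)
J=eyes.snapshot("side")[:,:,::-1]
cv2.imwrite("pics/w4.png",np.hstack([cv2.resize(I,(400,300)),cv2.resize(J[250:370,210:370],(400,300))]))
print(proj(P,[[.545,.373,.08]]))
E
```

```text
t: 8.5
tcp_pos: [0.4923, 0.3573, 0.256]
tool_rot: [0.99, 0.141, -0.002, 0.001]
force: [-0.1, -0.1, -1.0]
finger_gap: 0.999
gripper_force: 0.0
[ 0.44  0.56  1.52 -0.    1.06  1.73] [0.49229383 0.35731172 0.25596213]
[[282.7749118 136.9896454]]
```

View pics/w4.png

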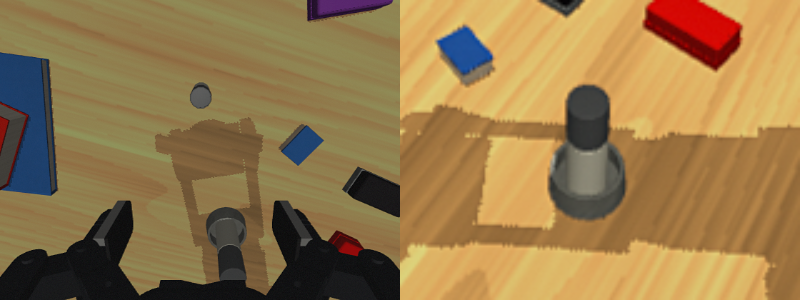

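The thick stick stands upright in the wide holder. The thin stick's top is at about (281,136) at full scale, as predicted.

Run:
```python
from h import *
P=np.load("w4.npy",allow_pickle=True).item(); x=ray(P,(281,135.5),.08); print(x,rel([x[0],x[1],.106]))
```

```text
[0.545639   0.37448119 0.08      ] [ 5.68 -0.17 15.06]
```

```bash
python3 -m inch '[{"dx":5.6,"dy":-0.2,"dz":1,"wx":0,"wy":0,"wz":0},{"dx":0,"dy":0,"dz":4.7,"wx":0,"wy":0,"wz":0},{"dx":0,"dy":0,"dz":4.7,"wx":0,"wy":0,"wz":0},{"dx":0,"dy":0,"dz":4.7,"wx":0,"wy":0,"wz":0},{"dx":0,"dy":0,"dz":0,"wx":0,"wy":0,"wz":0},{"dx":0,"dy":0,"dz":0,"wx":0,"wy":0,"wz":0}]'
python3 -m inch '[{"dx":0,"dy":0,"dz":0,"wx":0,"wy":0,"wz":0},{"dx":0,"dy":0,"dz":0,"wx":0,"wy":0,"wz":0},{"dx":0,"dy":0,"dz":0,"wx":0,"wy":0,"wz":0},{"dx":0,"dy":0,"dz":0,"wx":0,"wy":0,"wz":0},{"dx":0,"dy":0,"dz":0,"wx":0,"wy":0,"wz":0},{"dx":0,"dy":0,"dz":0,"wx":0,"wy":0,"wz":0},{"dx":0,"dy":0,"dz":0,"wx":0,"wy":0,"wz":0}]' 0 30
python3 -m inch '[{"dx":0,"dy":0,"dz":-5,"wx":0,"wy":0,"wz":0},{"dx":0,"dy":0,"dz":-5,"wx":0,"wy":0,"wz":0},{"dx":0,"dy":0,"dz":-5,"wx":0,"wy":0,"wz":0},{"dx":0,"dy":0,"dz":0,"wx":0,"wy":0,"wz":0}]'
python3 -c "
from h import *
print(rel([.345,-.310,.25]))"
```

```text
t: 9.35
tcp_pos: [0.5473, 0.3758, 0.1085]
tool_rot: [0.99, 0.141, 0.001, -0.0]
force: [-0.3, 0.1, -0.1]
finger_gap: 1.0
gripper_force: 0.0
t: 10.22
tcp_pos: [0.5473, 0.3757, 0.1077]
tool_rot: [0.99, 0.141, 0.0, -0.0]
force: [-0.5, -0.8, 4.5]
finger_gap: 0.251
gripper_force: 29.4
t: 10.72
tcp_pos: [0.5491, 0.3767, 0.2618]
tool_rot: [0.99, 0.141, 0.005, -0.001]
force: [-0.2, -0.4, -0.2]
finger_gap: 0.246
gripper_force: 29.5
[-38.78  60.24   0.69]
```

```bash
python3 -m inch '[{"dx":-3.25,"dy":5,"dz":0,"wx":0,"wy":0,"wz":0},{"dx":-3.25,"dy":5,"dz":0,"wx":0,"wy":0,"wz":0},{"dx":-3.25,"dy":5,"dz":0,"wx":0,"wy":0,"wz":0},{"dx":-3.25,"dy":5,"dz":0,"wx":0,"wy":0,"wz":0},{"dx":-3.25,"dy":5,"dz":0,"wx":0,"wy":0,"wz":0},{"dx":-3.25,"dy":5,"dz":0,"wx":0,"wy":0,"wz":0}]'
python3 -m inch '[{"dx":-3.25,"dy":5,"dz":0,"wx":0,"wy":0,"wz":0},{"dx":-3.25,"dy":5,"dz":0,"wx":0,"wy":0,"wz":0},{"dx":-3.25,"dy":5,"dz":0,"wx":0,"wy":0,"wz":0},{"dx":-3.25,"dy":5,"dz":0,"wx":0,"wy":0,"wz":0},{"dx":-3.25,"dy":5,"dz":0,"wx":0,"wy":0,"wz":0},{"dx":-3.25,"dy":5,"dz":0,"wx":0,"wy":0,"wz":0},{"dx":0,"dy":0,"dz":0,"wx":0,"wy":0,"wz":0},{"dx":0,"dy":0,"dz":0,"wx":0,"wy":0,"wz":0}]'
python3 - <<'E'
from h import *
print(sense()["q"].round(2),yaw())
P=eyes.camera_params("wrist"); I=eyes.snapshot("wrist")[:,:,::-1]; cv2.imwrite("pics/w5.png",I); np.save("w5.npy",P,allow_pickle=True); np.save("w5t.npy",sense()["tcp_pos"])
print(proj(P,[[.388,-.296,.026],[.388,-.296,.006]]))
E
```

```text
t: 11.48
tcp_pos: [0.442, 0.0316, 0.2558]
tool_rot: [0.99, 0.141, -0.001, -0.0]
force: [0.8, -1.2, 0.7]
finger_gap: 0.25
gripper_force: 29.6
t: 12.48
tcp_pos: [0.3391, -0.3084, 0.2557]
tool_rot: [0.99, 0.14, -0.001, -0.002]
force: [0.2, 0.1, -0.4]
finger_gap: 0.252
gripper_force: 29.6
[-0.98  0.38  1.89  0.    0.87  0.31] -73.86372118096943
[[286.47676468 136.08697382]
 [286.38603709 133.6664396 ]]
```

View pics/w5.png

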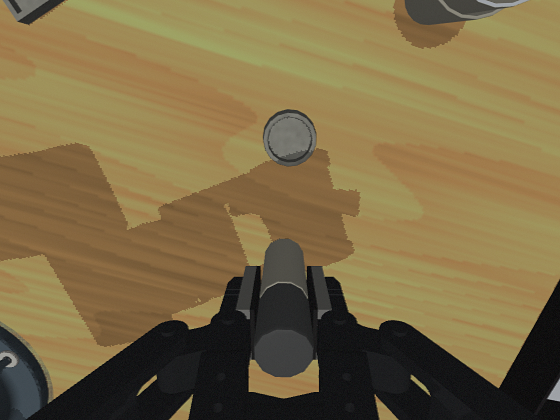

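The holder's rim is centred at about (290.5,137), and the thin stick hangs upright.

Run:
```python
from h import *
P=np.load("w5.npy",allow_pickle=True).item(); T=np.load("w5t.npy")
x=ray(P,(290.5,137),.022); a=np.radians(16.2); f=T-[0,0,.1077]
print(x,T,proj(P,[f+[.011*np.cos(a),.011*np.sin(a),0]]),rel([x[0],x[1],.116]))
```

```text
[ 0.38781389 -0.29970953  0.022     ] [ 0.33937329 -0.30777172  0.25592675] [[283.20786496 231.77821993]] [ 4.89  0.63 13.99]
```

```bash
python3 -m inch '[{"dx":5.1,"dy":0.65,"dz":0,"wx":0,"wy":0,"wz":0},{"dx":0,"dy":0,"dz":5,"wx":0,"wy":0,"wz":0},{"dx":0,"dy":0,"dz":4,"wx":0,"wy":0,"wz":0},{"dx":0,"dy":0,"dz":1.5,"wx":0,"wy":0,"wz":0},{"dx":0,"dy":0,"dz":0,"wx":0,"wy":0,"wz":0},{"dx":0,"dy":0,"dz":0,"wx":0,"wy":0,"wz":0}]'
python3 -c "
from h import *
print(rel([.3888,-.2995,.1147]))"
```

```text
t: 13.28
tcp_pos: [0.3913, -0.3017, 0.153]
tool_rot: [0.99, 0.141, 0.001, 0.001]
force: [0.1, -0.3, -0.7]
finger_gap: 0.247
gripper_force: 29.6
[-0.18 -0.29  3.83]
```

```bash
python3 -m inch '[{"dx":-0.15,"dy":-0.2,"dz":0,"wx":0,"wy":0,"wz":0},{"dx":0,"dy":0,"dz":1.5,"wx":0,"wy":0,"wz":0},{"dx":0,"dy":0,"dz":1.4,"wx":0,"wy":0,"wz":0},{"dx":0,"dy":0,"dz":0.6,"wx":0,"wy":0,"wz":0},{"dx":0,"dy":0,"dz":0.3,"wx":0,"wy":0,"wz":0},{"dx":0,"dy":0,"dz":0,"wx":0,"wy":0,"wz":0},{"dx":0,"dy":0,"dz":0,"wx":0,"wy":0,"wz":0}]'
```

```text
t: 14.15
tcp_pos: [0.3888, -0.3, 0.1139]
tool_rot: [0.99, 0.141, 0.0, 0.0]
force: [0.4, 0.9, -0.8]
finger_gap: 0.25
gripper_force: 29.6
```

```bash
python3 -m inch '[{"dx":0,"dy":0,"dz":0,"wx":0,"wy":0,"wz":0},{"dx":0,"dy":0,"dz":0,"wx":0,"wy":0,"wz":0},{"dx":0,"dy":0,"dz":0,"wx":0,"wy":0,"wz":0},{"dx":0,"dy":0,"dz":0,"wx":0,"wy":0,"wz":0},{"dx":0,"dy":0,"dz":-3,"wx":0,"wy":0,"wz":0},{"dx":0,"dy":0,"dz":-5,"wx":0,"wy":0,"wz":0},{"dx":0,"dy":0,"dz":-5,"wx":0,"wy":0,"wz":0},{"dx":0,"dy":0,"dz":-5,"wx":0,"wy":0,"wz":0},{"dx":0,"dy":0,"dz":0,"wx":0,"wy":0,"wz":0}]' 1
python3 -c "
from h import *
print(rel([.405,0.0,.30]))"
```

```text
t: 15.28
tcp_pos: [0.39, -0.3014, 0.2978]
tool_rot: [0.99, 0.141, 0.003, 0.004]
force: [-0.1, -0.5, -0.5]
finger_gap: 0.998
gripper_force: 0.0
[  9.86 -28.52  -0.44]
```

```bash
python3 -m inch '[{"dx":2,"dy":-5.7,"dz":0,"wx":0,"wy":0,"wz":0},{"dx":2,"dy":-5.7,"dz":0,"wx":0,"wy":0,"wz":0},{"dx":2,"dy":-5.7,"dz":0,"wx":0,"wy":0,"wz":0},{"dx":2,"dy":-5.7,"dz":0,"wx":0,"wy":0,"wz":0},{"dx":2,"dy":-5.7,"dz":0,"wx":0,"wy":0,"wz":0},{"dx":0,"dy":0,"dz":0,"wx":0,"wy":0,"wz":0},{"dx":0,"dy":0,"dz":0,"wx":0,"wy":0,"wz":0}]'
python3 - <<'E'
from h import *
print(sense()["q"].round(2),yaw())
P=eyes.camera_params("wrist"); I=eyes.snapshot("wrist")[:,:,::-1]; cv2.imwrite("pics/w6.png",cv2.resize(I[:300],(800,429),interpolation=cv2.INTER_CUBIC)); np.save("w6.npy",P,allow_pickle=True)
J=eyes.snapshot("scene")[:,:,::-1]; cv2.imwrite("pics/s6.png",cv2.resize(J[150:350,80:420],(800,471),interpolation=cv2.INTER_CUBIC))
E
```

```text
t: 16.15
tcp_pos: [0.4049, 0.0017, 0.2933]
tool_rot: [0.99, 0.142, -0.001, -0.0]
force: [-0.5, -0.8, 0.7]
finger_gap: 1.0
gripper_force: 0.0
[-0.27  0.25  1.97 -0.    0.93  1.01] -73.7190098818244
```

View pics/w6.png

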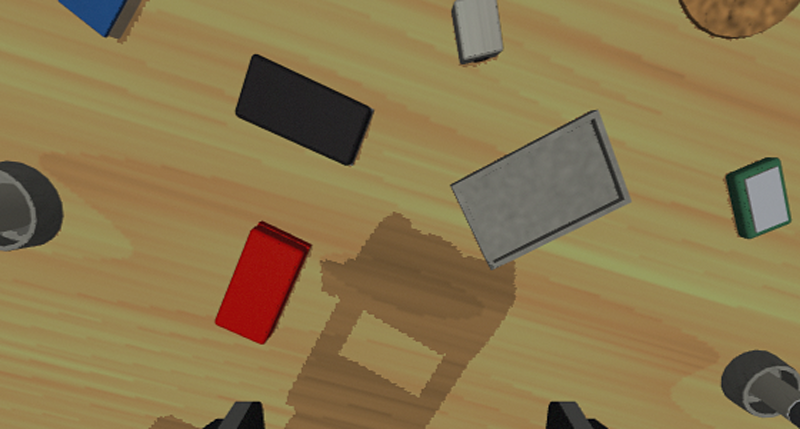

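View pics/s6.png

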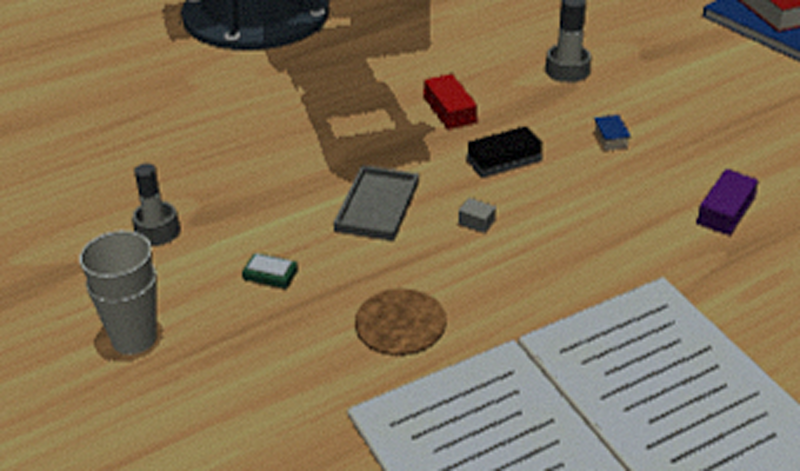

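The view shows the black eraser's top with crop corners (257,55), (372,108), (352,163) and (237,115). The tray rim corners are (597,111), (630,202), (491,268) and (451,185). Both sticks stand upright in their holders.

Run:
```python
from h import *
P=np.load("w6.npy",allow_pickle=True).item(); k=560/800
def rect(c,z):
    X=np.array([ray(P,(u*k,v*k),z)[:2] for u,v in c])
    print("centre",X.mean(0).round(4),"sides",[np.linalg.norm(X[i]-X[i-1]).round(4) for i in range(4)],
     "dirs",[np.degrees(np.arctan2(*(X[i]-X[i-1])[::-1])).round(1) for i in range(4)])
    return X.mean(0)
e=rect([(257,55),(372,108),(352,163),(237,115)],.028)
t=rect([(597,111),(630,202),(491,268),(451,185)],.013)
c=ray(P,(740*k,-8),.005); print(c)
print("yaw",yaw(),rel([*e,.15]),"TCP z to .088:",sense()["tcp_pos"][2]-.088, "tray-eraser",t-e)
```

```text
centre [0.4817 0.0903] sides [np.float64(0.038), np.float64(0.0763), np.float64(0.0363), np.float64(0.0781)] dirs [np.float64(-8.8), np.float64(-97.1), np.float64(173.8), np.float64(84.1)]
centre [ 0.4753 -0.0769] sides [np.float64(0.1069), np.float64(0.0671), np.float64(0.1064), np.float64(0.0672)] dirs [np.float64(-47.1), np.float64(-136.4), np.float64(133.0), np.float64(43.9)]
[ 0.62894508 -0.15325824  0.005     ]
yaw -73.90948557303825 [ 9.84 -6.51 14.35] TCP z to .088: 0.20552864964689158 tray-eraser [-0.00639499 -0.16721109]
```

The black block is the eraser: top face about 80x40 mm, while the red and purple ones are look-alikes. The tray's size also matches. I'll turn the tool by about 67 degrees so the fingers close across the eraser's width.

```bash
python3 -m inch '[{"dx":0,"dy":0,"dz":0,"wx":0,"wy":0,"wz":-9.6},{"dx":0,"dy":0,"dz":0,"wx":0,"wy":0,"wz":-9.6},{"dx":0,"dy":0,"dz":0,"wx":0,"wy":0,"wz":-9.6},{"dx":0,"dy":0,"dz":0,"wx":0,"wy":0,"wz":-9.6},{"dx":0,"dy":0,"dz":0,"wx":0,"wy":0,"wz":-9.6},{"dx":0,"dy":0,"dz":0,"wx":0,"wy":0,"wz":-9.6},{"dx":0,"dy":0,"dz":0,"wx":0,"wy":0,"wz":-9.6},{"dx":0,"dy":0,"dz":0,"wx":0,"wy":0,"wz":0},{"dx":0,"dy":0,"dz":0,"wx":0,"wy":0,"wz":0}]' 0.72
python3 -c "
from h import *
print(sense()['q'].round(2),yaw(),rel([.4817,.0903,.15]))"
```

```text
t: 17.38
tcp_pos: [0.4052, 0.0007, 0.2938]
tool_rot: [0.748, 0.664, -0.0, -0.0]
force: [-0.1, 0.5, -0.1]
finger_gap: 0.713
gripper_force: 0.0
[-0.28  0.25  1.97 -0.    0.93 -0.16] -6.8538625464009195 [ 9.81  6.52 14.38]
```

```bash
python3 -m inch '[{"dx":4.9,"dy":3.25,"dz":0,"wx":0,"wy":0,"wz":0},{"dx":4.9,"dy":3.25,"dz":1,"wx":0,"wy":0,"wz":0},{"dx":0,"dy":0,"dz":4.5,"wx":0,"wy":0,"wz":0},{"dx":0,"dy":0,"dz":4.5,"wx":0,"wy":0,"wz":0},{"dx":0,"dy":0,"dz":4.4,"wx":0,"wy":0,"wz":0},{"dx":0,"dy":0,"dz":0,"wx":0,"wy":0,"wz":0},{"dx":0,"dy":0,"dz":0,"wx":0,"wy":0,"wz":0}]'
python3 - <<'E'
from h import *
print(yaw(),rel([.4817,.0903,.088]))
I=eyes.snapshot("wrist")[:,:,::-1]; J=eyes.snapshot("side")[:,:,::-1]
cv2.imwrite("pics/w7.png",np.hstack([cv2.resize(I,(400,300)),cv2.resize(J[180:300,220:380],(400,300))]))
E
```

```text
t: 18.25
tcp_pos: [0.4818, 0.0913, 0.1508]
tool_rot: [0.747, 0.665, 0.001, 0.001]
force: [-0.4, 0.7, 0.4]
finger_gap: 0.719
gripper_force: 0.0
-6.659957946614494 [-0.1  -0.01  6.28]
```

View pics/w7.png

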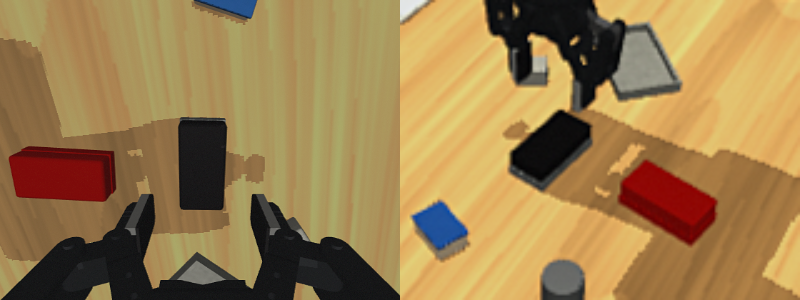

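The eraser is aligned between the fingers, with its top centred at about (283,230) at full scale. The red block is clear of the left finger.

```bash
python3 - <<'E'
from h import *
P=eyes.camera_params("wrist"); print(proj(P,[.4817,.0903,.028]),ray(P,(283,230),.028))
E
python3 -m inch '[{"dx":-0.1,"dy":0,"dz":3,"wx":0,"wy":0,"wz":0},{"dx":0,"dy":0,"dz":2.3,"wx":0,"wy":0,"wz":0},{"dx":0,"dy":0,"dz":1,"wx":0,"wy":0,"wz":0},{"dx":0,"dy":0,"dz":0,"wx":0,"wy":0,"wz":0},{"dx":0,"dy":0,"dz":0,"wx":0,"wy":0,"wz":0}]'
python3 -m inch '[{"dx":0,"dy":0,"dz":0,"wx":0,"wy":0,"wz":0},{"dx":0,"dy":0,"dz":0,"wx":0,"wy":0,"wz":0},{"dx":0,"dy":0,"dz":0,"wx":0,"wy":0,"wz":0},{"dx":0,"dy":0,"dz":0,"wx":0,"wy":0,"wz":0},{"dx":0,"dy":0,"dz":0,"wx":0,"wy":0,"wz":0}]' 0 30
```

```text
[[282.33650941 241.57212011]] [0.48298745 0.09781034 0.028     ]
t: 18.98
tcp_pos: [0.4815, 0.0905, 0.0879]
tool_rot: [0.747, 0.665, 0.001, 0.001]
force: [-1.1, 0.5, 0.0]
finger_gap: 0.724
gripper_force: 0.0
t: 19.6
tcp_pos: [0.4813, 0.0906, 0.0878]
tool_rot: [0.747, 0.665, 0.001, 0.001]
force: [-1.7, 0.1, 6.2]
finger_gap: 0.459
gripper_force: 30.6
```

```bash
python3 -m inch '[{"dx":0,"dy":0,"dz":-4,"wx":0,"wy":0,"wz":0},{"dx":0,"dy":0,"dz":-6,"wx":0,"wy":0,"wz":0},{"dx":0,"dy":0,"dz":0,"wx":0,"wy":0,"wz":10},{"dx":0,"dy":0,"dz":0,"wx":0,"wy":0,"wz":10},{"dx":0,"dy":0,"dz":0,"wx":0,"wy":0,"wz":10},{"dx":0,"dy":0,"dz":0,"wx":0,"wy":0,"wz":10},{"dx":0,"dy":0,"dz":0,"wx":0,"wy":0,"wz":0},{"dx":0,"dy":0,"dz":0,"wx":0,"wy":0,"wz":0}]'
python3 - <<'E'
from h import *
print(yaw(),rel([.431,-.118,.19]))
P=eyes.camera_params("wrist"); print(sense()["tcp_pos"])
E
```

```text
t: 20.6
tcp_pos: [0.4808, 0.0905, 0.1869]
tool_rot: [0.929, 0.371, -0.0, -0.0]
force: [-0.4, 0.2, -1.9]
finger_gap: 0.459
gripper_force: 30.9
-46.45055170089243 [-17.98  11.69  -0.31]
[0.48076207 0.09054787 0.18691624]
```

```bash
python3 -m inch '[{"dx":-4.5,"dy":2.9,"dz":0,"wx":0,"wy":0,"wz":0},{"dx":-4.5,"dy":2.9,"dz":0,"wx":0,"wy":0,"wz":0},{"dx":-4.5,"dy":2.9,"dz":0,"wx":0,"wy":0,"wz":0},{"dx":-4.5,"dy":2.9,"dz":0,"wx":0,"wy":0,"wz":0},{"dx":0,"dy":0,"dz":0,"wx":0,"wy":0,"wz":0},{"dx":0,"dy":0,"dz":0,"wx":0,"wy":0,"wz":0},{"dx":0,"dy":0,"dz":0,"wx":0,"wy":0,"wz":0}]'
python3 - <<'E'
from h import *
P=eyes.camera_params("wrist");s=sense(); I=eyes.snapshot("wrist")[:,:,::-1]; cv2.imwrite("pics/w8.png",I); np.save("w8.npy",P,allow_pickle=True);np.save("w8t.npy",s["tcp_pos"])
X=np.array([s["tcp_pos"]+[0,0,-.0878+.028]]) ; R0=R.from_quat(s["tool_rot"])
for a in (0,.006):
  print(a,proj(P,[X[0]+R0.apply([sx*.04+a,sy*.02,0]) for sx in(1,-1) for sy in (1,-1)]).round())
print(proj(P,[[.4753,-.0769,.013]]),yaw())
E
```

```text
t: 21.48
tcp_pos: [0.4298, -0.1162, 0.1869]
tool_rot: [0.929, 0.371, -0.0, -0.0]
force: [0.0, -0.1, -0.8]
finger_gap: 0.458
gripper_force: 30.9
0 [[334. 210.]
 [233. 210.]
 [326. 371.]
 [241. 371.]]
0.006 [[335. 196.]
 [233. 196.]
 [327. 361.]
 [241. 361.]]
[[288.03922579 131.18160392]] -46.44228950240678
```

View pics/w8.png

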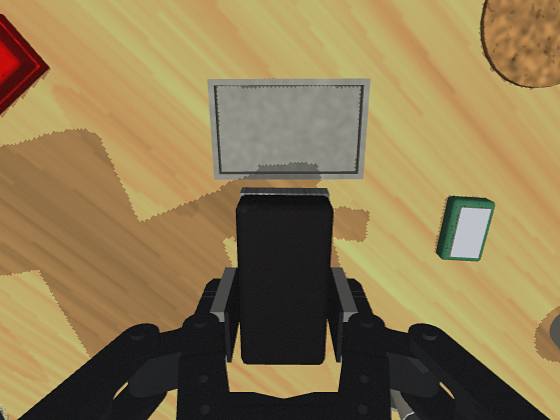

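The tray's long side runs left-right in this view, with corners (208,80), (370,79), (364,180) and (215,180). The eraser points along the tool's x, so I need another 90 degree turn. The eraser sits about 5 mm ahead of the TCP.

```bash
python3 -m inch '[{"dx":0,"dy":0,"dz":0,"wx":0,"wy":0,"wz":-10},{"dx":0,"dy":0,"dz":0,"wx":0,"wy":0,"wz":-10},{"dx":0,"dy":0,"dz":0,"wx":0,"wy":0,"wz":-10},{"dx":0,"dy":0,"dz":0,"wx":0,"wy":0,"wz":-10},{"dx":0,"dy":0,"dz":0,"wx":0,"wy":0,"wz":-10},{"dx":0,"dy":0,"dz":0,"wx":0,"wy":0,"wz":-10},{"dx":0,"dy":0,"dz":0,"wx":0,"wy":0,"wz":-10},{"dx":0,"dy":0,"dz":0,"wx":0,"wy":0,"wz":-10},{"dx":0,"dy":0,"dz":0,"wx":0,"wy":0,"wz":-10},{"dx":0,"dy":0,"dz":0,"wx":0,"wy":0,"wz":0}]'
python3 - <<'E'
from h import *
P=np.load("w8.npy",allow_pickle=True).item()
X=np.array([ray(P,c,.013)[:2] for c in [(208,80),(370,79),(364,180),(215,180)]]); t=X.mean(0)
d=[X[i]-X[i-1] for i in range(4)]; print(t,[np.linalg.norm(v).round(4) for v in d],[np.degrees(np.arctan2(v[1],v[0])).round(1) for v in d])
tx=R.from_quat(sense()["tool_rot"]).apply([1,0,0])[:2]; print(yaw(),sense()["q"].round(2),rel([*(t-.005*tx),.13]))
E
```

```text
t: 22.78
tcp_pos: [0.43, -0.1163, 0.1869]
tool_rot: [0.395, 0.919, 0.0, -0.0]
force: [0.3, -0.6, 0.4]
finger_gap: 0.456
gripper_force: 31.0
[ 0.47543269 -0.07790343] [np.float64(0.0677), np.float64(0.1072), np.float64(0.0683), np.float64(0.1081)] [np.float64(43.8), np.float64(-46.2), np.float64(-135.5), np.float64(133.5)]
43.42913666228512 [-0.52  0.5   1.98  0.    0.66 -1.27] [-0.84  5.94  5.69]
```

```bash
python3 -m inch '[{"dx":-0.85,"dy":5.9,"dz":0,"wx":0,"wy":0,"wz":0},{"dx":0,"dy":0,"dz":4,"wx":0,"wy":0,"wz":0},{"dx":0,"dy":0,"dz":3,"wx":0,"wy":0,"wz":0},{"dx":0,"dy":0,"dz":1,"wx":0,"wy":0,"wz":0},{"dx":0,"dy":0,"dz":0.7,"wx":0,"wy":0,"wz":0},{"dx":0,"dy":0,"dz":0.6,"wx":0,"wy":0,"wz":0},{"dx":0,"dy":0,"dz":0,"wx":0,"wy":0,"wz":0},{"dx":0,"dy":0,"dz":0,"wx":0,"wy":0,"wz":0}]'
python3 -c "
from h import *
print(rel([.4754,-.0779,.0923]))"
```

```text
t: 23.78
tcp_pos: [0.4788, -0.0833, 0.0944]
tool_rot: [0.396, 0.918, 0.0, 0.001]
force: [0.1, -0.7, -0.3]
finger_gap: 0.463
gripper_force: 31.0
[0.62 0.12 0.21]
```

```bash
python3 -m inch '[{"dx":0.1,"dy":0.1,"dz":0.2,"wx":0,"wy":0,"wz":0},{"dx":0,"dy":0,"dz":0.1,"wx":0,"wy":0,"wz":0},{"dx":0,"dy":0,"dz":0,"wx":0,"wy":0,"wz":0}]'
python3 -m inch '[{"dx":0,"dy":0,"dz":0,"wx":0,"wy":0,"wz":0},{"dx":0,"dy":0,"dz":0,"wx":0,"wy":0,"wz":0},{"dx":0,"dy":0,"dz":0,"wx":0,"wy":0,"wz":0},{"dx":0,"dy":0,"dz":-5,"wx":0,"wy":0,"wz":0},{"dx":0,"dy":0,"dz":-5,"wx":0,"wy":0,"wz":0},{"dx":0,"dy":0,"dz":-5,"wx":0,"wy":0,"wz":0},{"dx":0,"dy":0,"dz":-5,"wx":0,"wy":0,"wz":0},{"dx":0,"dy":0,"dz":0,"wx":0,"wy":0,"wz":0}]' 1
python3 -c "
from h import *
print(rel([.56,-.40,.3]))"
```

```text
t: 24.15
tcp_pos: [0.4787, -0.0816, 0.0918]
tool_rot: [0.396, 0.918, 0.0, 0.0]
force: [-0.9, 0.5, 6.2]
finger_gap: 0.456
gripper_force: 31.8
t: 25.15
tcp_pos: [0.4804, -0.0823, 0.2946]
tool_rot: [0.395, 0.918, 0.0, 0.005]
force: [-0.1, 0.7, -0.1]
finger_gap: 1.0
gripper_force: 0.0
[-28.55 -16.05  -0.35]
```

```bash
python3 -m inch '[{"dx":-4.75,"dy":-2.7,"dz":0,"wx":0,"wy":0,"wz":0},{"dx":-4.75,"dy":-2.7,"dz":0,"wx":0,"wy":0,"wz":0},{"dx":-4.75,"dy":-2.7,"dz":0,"wx":0,"wy":0,"wz":0},{"dx":-4.75,"dy":-2.7,"dz":0,"wx":0,"wy":0,"wz":0},{"dx":-4.75,"dy":-2.7,"dz":0,"wx":0,"wy":0,"wz":0},{"dx":-4.75,"dy":-2.7,"dz":0,"wx":0,"wy":0,"wz":0},{"dx":0,"dy":0,"dz":0,"wx":0,"wy":0,"wz":0},{"dx":0,"dy":0,"dz":0,"wx":0,"wy":0,"wz":0}]'
python3 - <<'E'
from h import *
s=sense(); print(s["q"].round(2),yaw())
P=eyes.camera_params("wrist"); I=eyes.snapshot("wrist")[:,:,::-1]; np.save("w9.npy",P,allow_pickle=True)
J=eyes.snapshot("scene")[:,:,::-1]; D=eyes.snapshot("side")[:,:,::-1]
z=lambda i,x,y,w,h,W,H: cv2.resize(i[y-h//2:y-h//2+h,x-w//2:x-w//2+w],(W,H),interpolation=cv2.INTER_CUBIC)
cv2.imwrite("pics/w9.png",np.vstack([np.hstack([I[:320],z(D,314,205,60,80,240,320)]),np.hstack([z(J,240,236,80,56,400,280),z(J,146,235,80,56,400,280)])]))
print(proj(P,[[.525,-.365,.11],[.647,-.145,.005]]))
h=cv2.cvtColor(I,cv2.COLOR_BGR2HSV)
E
```

```text
t: 26.15
tcp_pos: [0.5558, -0.3991, 0.2888]
tool_rot: [0.396, 0.918, 0.001, -0.002]
force: [-0.3, 0.4, -0.4]
finger_gap: 0.996
gripper_force: 0.0
[-0.79  0.63  1.28  0.    1.24 -1.54] 43.37546295101278
[[284.88750449 152.31969418]
 [539.17459395  54.50564475]]
```

View pics/w9.png

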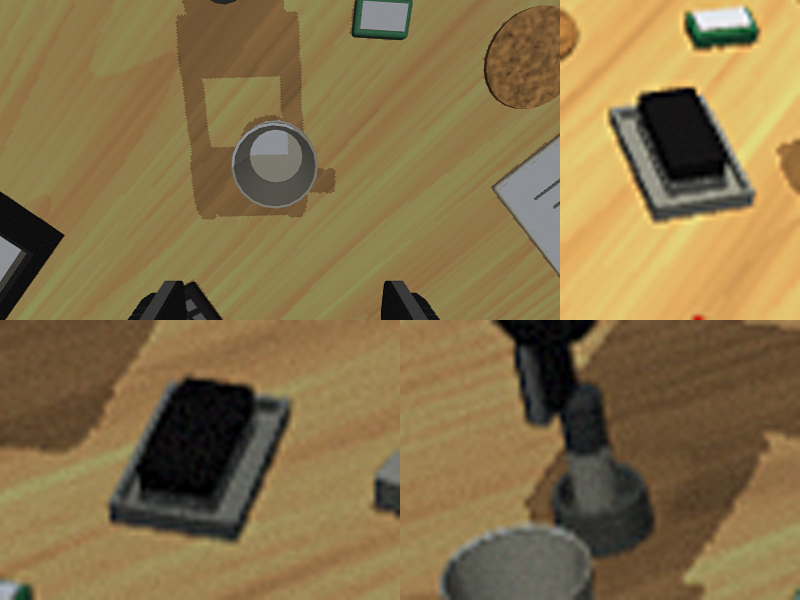

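The eraser lies flat and aligned in the tray, and the thin stick is upright in its holder. The cup rim is a circle centred at about (274.5,164.5), and the coaster is centred at about (536,57).

Run:
```python
from h import *
P=np.load("w9.npy",allow_pickle=True).item()
c=ray(P,(274.5,164.5),.11); print(c,np.linalg.norm(ray(P,(232.5,164.5),.11)-ray(P,(316.5,164.5),.11)),ray(P,(536,57),.005),rel([c[0],c[1],.159]))
```

```text
[ 0.52557059 -0.37662827  0.11      ] 0.06130855101406378 [ 0.64666607 -0.14827097  0.005     ] [ 3.66 -0.75 13.14]
```

Run:
```python
from h import *
S=eyes.camera_params("scene");D=eyes.camera_params("side")
print(ray(S,(129.7,259.2),.11),ray(D,(343.5,119.5),.11),proj(S,[.5256,-.3766,.11]),proj(D,[.5256,-.3766,.11]))
J=cv2.cvtColor(cv2.cvtColor(eyes.snapshot("wrist"),cv2.COLOR_RGB2GRAY),cv2.COLOR_GRAY2BGR)[:,:,0]
c=cv2.HoughCircles(cv2.medianBlur(J,3)[90:240,200:350],cv2.HOUGH_GRADIENT,1,20,param1=80,param2=20,minRadius=36,maxRadius=50)
print(c)
```

```text
[ 0.53754815 -0.37731055  0.11      ] [ 0.52598151 -0.37499987  0.11      ] [[128.05663021 255.96911986]] [[343.81751796 119.32218222]]
[[[72.5 75.5 40.5]]]
```

```bash
python3 -m inch '[{"dx":3.65,"dy":-0.8,"dz":0,"wx":0,"wy":0,"wz":0},{"dx":0,"dy":0,"dz":3,"wx":0,"wy":0,"wz":0},{"dx":0,"dy":0,"dz":2.5,"wx":0,"wy":0,"wz":0},{"dx":0,"dy":0,"dz":0,"wx":0,"wy":0,"wz":0},{"dx":0,"dy":0,"dz":0,"wx":0,"wy":0,"wz":0}]' 1
python3 - <<'E'
from h import *
P=eyes.camera_params("wrist");J=eyes.snapshot("wrist")
g=cv2.medianBlur(cv2.cvtColor(J,cv2.COLOR_RGB2GRAY),3)[150:400,180:390]
c=cv2.HoughCircles(g,cv2.HOUGH_GRADIENT,1,20,param1=80,param2=20,minRadius=45,maxRadius=85); print(c[0][:3]+[180,150,0], proj(P,[.5256,-.3766,.11]))
print([ray(P,(u+180,v+150),.11).round(4) for u,v,r in c[0][:3]], rel([.5256,-.3766,.159]))
E
```

```text
t: 26.98
tcp_pos: [0.5264, -0.3789, 0.237]
tool_rot: [0.395, 0.919, -0.0, 0.001]
force: [0.7, 0.1, -0.2]
finger_gap: 1.003
gripper_force: 0.0
[[284.5        233.5         47.09999847]] [[285.24914354 234.46696175]]
[array([ 0.5248, -0.3765,  0.11  ])] [0.27 0.11 7.84]
```

```bash
python3 -m inch '[{"dx":0.25,"dy":0.1,"dz":3,"wx":0,"wy":0,"wz":0},{"dx":0,"dy":0,"dz":3,"wx":0,"wy":0,"wz":0},{"dx":0,"dy":0,"dz":1.8,"wx":0,"wy":0,"wz":0},{"dx":0,"dy":0,"dz":0,"wx":0,"wy":0,"wz":0},{"dx":0,"dy":0,"dz":0,"wx":0,"wy":0,"wz":0}]'
python3 -m inch '[{"dx":0,"dy":0,"dz":0,"wx":0,"wy":0,"wz":0},{"dx":0,"dy":0,"dz":0,"wx":0,"wy":0,"wz":0},{"dx":0,"dy":0,"dz":0,"wx":0,"wy":0,"wz":0},{"dx":0,"dy":0,"dz":0,"wx":0,"wy":0,"wz":0},{"dx":0,"dy":0,"dz":0,"wx":0,"wy":0,"wz":0}]' 0 25
```

```text
t: 27.65
tcp_pos: [0.5255, -0.3772, 0.1591]
tool_rot: [0.396, 0.918, -0.0, 0.001]
force: [1.3, 0.3, 0.6]
finger_gap: 1.002
gripper_force: 0.0
t: 28.28
tcp_pos: [0.5254, -0.377, 0.1595]
tool_rot: [0.395, 0.918, -0.001, 0.001]
force: [-0.4, 0.4, 5.1]
finger_gap: 0.712
gripper_force: 27.0
```

Grip is at 60.5 mm on the taper. I'll lift 1.2 cm and check numerically that the lower cup stays put.

```bash
cat > chk.py <<'E'
from h import *
import sys
for n in ("side","scene"):
    I=cv2.cvtColor(eyes.snapshot(n),cv2.COLOR_RGB2GRAY).astype(float)
    if sys.argv[1]=="save": np.save(n+"b.npy",I); continue
    P=eyes.camera_params(n); B=np.load(n+"b.npy")
    for z in (0,.02,.04,.06,.095):
        u,v=proj(P,[.5256,-.3766,z])[0].round().astype(int); w=16 if n=="scene" else 12
        print(n,z,np.abs(I-B)[v-4:v+5,u-w:u+w+1].mean().round(1),end=" | ")
    print()
E
python3 chk.py save
python3 -m inch '[{"dx":0,"dy":0,"dz":-0.6,"wx":0,"wy":0,"wz":0},{"dx":0,"dy":0,"dz":-0.6,"wx":0,"wy":0,"wz":0},{"dx":0,"dy":0,"dz":0,"wx":0,"wy":0,"wz":0},{"dx":0,"dy":0,"dz":0,"wx":0,"wy":0,"wz":0}]'
python3 chk.py cmp
```

```text
t: 28.88
tcp_pos: [0.5247, -0.3764, 0.1698]
tool_rot: [0.396, 0.918, 0.0, -0.0]
force: [-0.1, 0.1, -0.0]
finger_gap: 0.713
gripper_force: 27.2
side 0 2.7 | side 0.02 1.2 | side 0.04 0.7 | side 0.06 1.4 | side 0.095 21.8 | 
scene 0 3.5 | scene 0.02 3.2 | scene 0.04 3.5 | scene 0.06 4.9 | scene 0.095 13.1 |
```

```bash
python3 -m inch '[{"dx":0,"dy":0,"dz":-1.5,"wx":0,"wy":0,"wz":0},{"dx":0,"dy":0,"dz":-2,"wx":0,"wy":0,"wz":0},{"dx":0,"dy":0,"dz":-2,"wx":0,"wy":0,"wz":0},{"dx":0,"dy":0,"dz":-2,"wx":0,"wy":0,"wz":0},{"dx":0,"dy":0,"dz":-2,"wx":0,"wy":0,"wz":0},{"dx":0,"dy":0,"dz":0,"wx":0,"wy":0,"wz":0},{"dx":0,"dy":0,"dz":0,"wx":0,"wy":0,"wz":0}]'
python3 chk.py cmp; python3 -c "
from h import *
print(rel([.68,-.183,.26]),sense()['q'].round(2))"
```

```text
t: 29.85
tcp_pos: [0.5245, -0.3762, 0.2647]
tool_rot: [0.396, 0.918, 0.0, -0.0]
force: [-0.4, 0.6, -0.5]
finger_gap: 0.718
gripper_force: 27.3
side 0 7.6 | side 0.02 5.5 | side 0.04 2.2 | side 0.06 5.2 | side 0.095 62.1 | 
scene 0 4.6 | scene 0.02 4.0 | scene 0.04 7.0 | scene 0.06 11.1 | scene 0.095 22.2 | 
[ 3.34 24.57  0.4 ] [-0.8   0.6   1.42  0.    1.13 -1.55]
```

```bash
python3 -m inch '[{"dx":0.55,"dy":4.1,"dz":0,"wx":0,"wy":0,"wz":0},{"dx":0.55,"dy":4.1,"dz":0,"wx":0,"wy":0,"wz":0},{"dx":0.55,"dy":4.1,"dz":0,"wx":0,"wy":0,"wz":0},{"dx":0.55,"dy":4.1,"dz":0,"wx":0,"wy":0,"wz":0},{"dx":0.55,"dy":4.1,"dz":0,"wx":0,"wy":0,"wz":0},{"dx":0.55,"dy":4.1,"dz":0,"wx":0,"wy":0,"wz":0},{"dx":0,"dy":0,"dz":0,"wx":0,"wy":0,"wz":0},{"dx":0,"dy":0,"dz":0,"wx":0,"wy":0,"wz":0}]'
python3 - <<'E'
from h import *
P=eyes.camera_params("wrist");s=sense();J=eyes.snapshot("wrist")
D=eyes.snapshot("side");cv2.imwrite("pics/w10.png",np.hstack([cv2.resize(J,(400,300)),cv2.resize(D[60:240,200:440],(400,300))])[:,:,::-1])
print(proj(P,[[.6467,-.1475,.005]]),proj(P,[s["tcp_pos"]-[0,0,.1295]]),s["q"].round(2))
print(rel([.6467,-.1475,.15]))
E
```

```text
t: 30.95
tcp_pos: [0.6803, -0.1835, 0.2638]
tool_rot: [0.395, 0.919, -0.0, -0.001]
force: [-0.1, 0.3, -0.6]
finger_gap: 0.712
gripper_force: 27.4
[[284.31587086 135.38313245]] [[283.91171249 236.85200007]] [-0.42  0.68  1.25 -0.    1.22 -1.18]
[ 4.97  0.12 11.44]
```

View pics/w10.png

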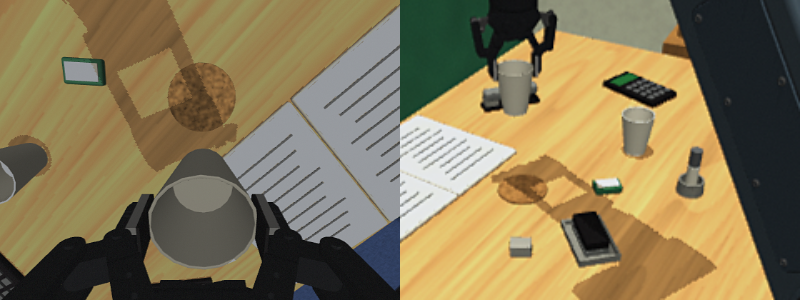

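The coaster is centred at about (283,136) at full scale, matching the prediction. The cup hangs upright, and the lower cup is still standing in place.

```bash
python3 -m inch '[{"dx":2.5,"dy":0.05,"dz":0,"wx":0,"wy":0,"wz":0},{"dx":2.5,"dy":0.05,"dz":0,"wx":0,"wy":0,"wz":0},{"dx":0,"dy":0,"dz":4,"wx":0,"wy":0,"wz":0},{"dx":0,"dy":0,"dz":4,"wx":0,"wy":0,"wz":0},{"dx":0,"dy":0,"dz":3,"wx":0,"wy":0,"wz":0},{"dx":0,"dy":0,"dz":1,"wx":0,"wy":0,"wz":0},{"dx":0,"dy":0,"dz":0,"wx":0,"wy":0,"wz":0},{"dx":0,"dy":0,"dz":0,"wx":0,"wy":0,"wz":0}]'
python3 -c "
from h import *
print(rel([.6467,-.1475,.1348]))"
```

```text
t: 32.05
tcp_pos: [0.6481, -0.1472, 0.1465]
tool_rot: [0.396, 0.918, 0.0, 0.002]
force: [-0.5, 0.1, -0.8]
finger_gap: 0.716
gripper_force: 27.5
[ 0.08 -0.12  1.17]
```

```bash
python3 -m inch '[{"dx":0,"dy":-0.1,"dz":0.6,"wx":0,"wy":0,"wz":0},{"dx":0,"dy":0,"dz":0.4,"wx":0,"wy":0,"wz":0},{"dx":0,"dy":0,"dz":0.15,"wx":0,"wy":0,"wz":0},{"dx":0,"dy":0,"dz":0,"wx":0,"wy":0,"wz":0},{"dx":0,"dy":0,"dz":0,"wx":0,"wy":0,"wz":0}]'
```

```text
t: 32.67
tcp_pos: [0.6467, -0.1472, 0.1346]
tool_rot: [0.395, 0.919, -0.0, 0.0]
force: [-0.8, 0.6, 5.0]
finger_gap: 0.712
gripper_force: 27.8
```

Contact is felt at 5 N. I'll release, wait and rise.

```bash
python3 -m inch '[{"dx":0,"dy":0,"dz":0,"wx":0,"wy":0,"wz":0},{"dx":0,"dy":0,"dz":0,"wx":0,"wy":0,"wz":0},{"dx":0,"dy":0,"dz":0,"wx":0,"wy":0,"wz":0},{"dx":0,"dy":0,"dz":0,"wx":0,"wy":0,"wz":0},{"dx":0,"dy":0,"dz":-2,"wx":0,"wy":0,"wz":0},{"dx":0,"dy":0,"dz":-5,"wx":0,"wy":0,"wz":0},{"dx":0,"dy":0,"dz":-5,"wx":0,"wy":0,"wz":0},{"dx":0,"dy":0,"dz":0,"wx":0,"wy":0,"wz":0},{"dx":0,"dy":0,"dz":0,"wx":0,"wy":0,"wz":0}]' 1
python3 - <<'E'
from h import *
P=eyes.camera_params("wrist");J=eyes.snapshot("wrist")
g=cv2.medianBlur(cv2.cvtColor(J,cv2.COLOR_RGB2GRAY),3)[120:400,180:390]
c=cv2.HoughCircles(g,cv2.HOUGH_GRADIENT,1,20,param1=80,param2=18,minRadius=30,maxRadius=70)
if c is not None: print([(u+180,v+120,r,ray(P,(u+180,v+120),.085).round(4)) for u,v,r in c[0][:4]])
print(proj(P,[.6467,-.1472,.085]))
# edge ring check in fixed views: rim circle contrast for an upright cup on the coaster
for n in ("scene","side"):
    Q=eyes.camera_params(n); I=eyes.snapshot(n); a=np.linspace(0,2*np.pi,40)
    m=lambda r,z,dx=0:np.mean([I[int(v.round()) if 0 else int(round(v)),int(round(u))].mean() for u,v in proj(Q,[[.6467+r*np.cos(t),-.1472+r*np.sin(t),z] for t in a])])
    print(n,[round(m(r,.085),1) for r in (.024,.028,.031,.034,.038)])
E
```

```text
t: 33.8
tcp_pos: [0.6463, -0.1471, 0.2544]
tool_rot: [0.396, 0.918, -0.0, 0.0]
force: [-0.2, -0.6, -0.2]
finger_gap: 1.003
gripper_force: 0.0
[(np.float32(283.5), np.float32(214.5), np.float32(40.3), array([ 0.6458, -0.1465,  0.085 ])), (np.float32(281.5), np.float32(188.5), np.float32(45.7), array([ 0.6311, -0.1331,  0.085 ])), (np.float32(340.5), np.float32(299.5), np.float32(47.1), array([ 0.7287, -0.1675,  0.085 ])), (np.float32(342.5), np.float32(279.5), np.float32(44.1), array([ 0.7167, -0.1539,  0.085 ]))]
[[283.75650126 216.01528329]]
scene [np.float64(82.9), np.float64(85.0), np.float64(91.5), np.float64(99.6), np.float64(94.5)]
side [np.float64(135.2), np.float64(140.9), np.float64(165.2), np.float64(168.0), np.float64(170.4)]
```

The strongest circle puts the cup rim within 1 mm of the expected place at z = 85 mm, so the cup stands upright on the coaster.

```bash
python3 -c "
from station import workorder
print(workorder.sign_off())"
```

```text
the job is handed in; nothing more can be done
None
```

I handed the job in at about 34 s with both glue sticks in their holders, the eraser flat in its tray, the top cup on the coaster and the lower cup left standing. The hand-in returned no verdict; the cup's final position was checked only by circle detection, as my 14 pictures were used up.

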